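# Complete the pinwheel layer of sawn blanks on the carrying pallet

## Task

Take the two wooden blanks off the sloping rack and lay them on the pallet beside the two already there, so that the four make a closed pinwheel layer: each blank's end against the side of the next, an empty square in the middle, the outside filling the pencilled square, all lying flat and close together with gaps of only some millimetres. Set them down rather than letting them fall, leave the two laid blanks where they are, and do not disturb the glue bottle, the hammer or the tin.

Things in the scene. Friction and masses are not known exactly. Their poses are not given: they have to be found in the camera images.
- blank_1_center (a point): centre (half-way up) of the lower loose blank on the rack: a mid-brown wood block 150 x 50 x 40 mm, 0.16 to 0.29 kg. Own y axis: the 150 mm length; x: the 50 mm width; z: the 40 mm thickness. It starts broad face on the slope, length across the slope, against two dowel stops; z is then square to the slope, x points up it. Either blank may go to either free place, either end first.
- blank_2_center (a point): centre of the upper loose blank on the rack, the same size, mass and axes as the first, 130 mm further up the slope.
- laid_1_center (a point): centre of a blank of the same size already lying on the pallet (loose, own y axis along its 150 mm): its place is centred at x -27, y -77 mm in the pallet's frame, long along the pallet's x. It is up to 1.5 mm off in x and y.
- laid_2_center (a point): centre of the other blank already on the pallet: its place is centred at x +77, y -27 mm in the pallet's frame, long along the pallet's y. It is up to 1.5 mm off in x and y.
- pallet: carrying pallet, fixed to the bench: a plywood slab 240 x 240 mm on three runners, top 48 mm above the bench, with a 206 mm pencilled square centred on it. Origin: centre of its underside on the bench, z up; it may be turned any way.
- place_a (a point): centre (half-way up, 68 mm above the bench) of the first free place in the layer, at x +27, y +77 mm in the pallet's frame; axes are the pallet's. A blank here lies with its 150 mm along the pallet's x axis. Side by side blanks have 4 mm gaps when all are at their places. The empty square in the middle is 104 mm wide.
- place_b (a point): centre (half-way up) of the second free place, at x -77, y +27 mm in the pallet's frame; axes are the pallet's. A blank here lies with its 150 mm along the pallet's y axis.
- rack: sloping rack fixed to the bench: a plywood board 280 mm long, 210 mm wide, rising at 30 degrees along the rack's +x (away from the robot). Origin: on the bench under the board's middle, z up; board top 125 mm high there. Each blank rests downhill against two dowel stops (12 mm thick, 18 mm proud of the board), 50 mm either side of the centre line, open between. Blanks lie up to 15 mm off centre.
- glue: glue bottle, 60 mm across and 170 mm high, standing; origin at its underside. Bystander.
- hammer: hammer lying on the bench on the far side, about 0.3 m long, roughly along y. Bystander.
- tin: small tin, 74 mm across and 75 mm high, standing; origin at its underside. Bystander.
Things that resemble listed ones, but are neither listed nor needed, are in the scene too. What is shaped like the part that bears laid_1_center but black or purple is not meant. Leave any pink or purple look-alike of the part that bears laid_2_center alone.

How it is judged:
By the outcome, as a careful person would: the job done as asked, in the order asked, and still so for the second after the job is handed in, with the robot touching nothing.
It also fails if it takes over 59 s, if anything falls off the work surface, if the arm or the gripper's body presses on something with over 40 N, if the wrist force passes 120 N, or if a joint passes its speed limit or range.

## Robot

A 7-joint arm with a two-finger parallel gripper is mounted at the origin on the work surface. World frame = base frame: x ahead of the robot, y to its left, z up, the work surface at z = 0. Lengths are in m, angles in rad, forces in N, time in s.
With the tool pointing down it reaches from about 0.4 to 0.85 m from the base axis. Payload 10.4 kg.
Tool frame: the origin (TCP) lies on the centre line of the jaws, within the pads' length; the fingertips stand 22 mm ahead of it and the grasp point (between the pads) lies 3 mm ahead of it; z points along the fingers, y is the line along which they close (so a half turn about z gives the same grasp; the last joint's range is limited). The gripper opens to 87 mm and grips with 3 to 60 N. Pads are 19 mm wide; open, the fingers measure 117 mm over their backs; the gripper's body (75 mm by 190 mm) begins 51 mm behind the grasp point.
Start: joints at [1.216, 0.332, -0.065, 1.46, 0.022, 1.35, -0.088], TCP at [0.204, -0.591, 0.245] pointing down, gripper open.
Joint ranges: [-2.6, 2.6], [-0.5, 2.12], [-1.47, 1.34], [0.16, 2.42], [-1.27, 4.41], [0.06, 2.06], [-2.6, 2.6]. Speed limits (rad/s): [2.22, 2.22, 2.79, 2.79, 3.14, 3.14, 3.14].

## Interface

Orientations are given as a rotation vector (axis times angle).
In Python, from plant import sensors, imaging, bot gives the robot as it stands.
- The arm moves only by the tool jog_arm, never from a script. Its argument "targets" is a list of rows, each a list of 3 entries, a list of its own where there are three numbers: the closure, from 0 (fully open) to 1 (shut), then the shift along the tool's x, y, z scaled (see below), then the turn, a rotation vector about the tool's x, y, z scaled (see below). In form: [[grip, [x, y, z], [rx, ry, rz]], ...]. A call has 1 to 12 rows; each row shifts and turns the commanded pose from where the row before left it, along the tool's axes as they then stand; what a row does not reach is not made up. The controller multiplies each number of a shift by 0.4 m and each number of a turn by 0.15 rad. A row lasts 1/8 s, in which the tool goes at most 62.5 mm and 10.7 degrees, less where a joint would pass 70% of its speed; a pose out of reach is approached as far as the arm can. A call with a number of a shift or a turn outside -1 to 1 is refused whole. A call with a gripper value outside its range is refused whole. The fingers move at their own pace and stop on an object; the grip force is fixed at half the most. Time passes only in rows, so rows that do not move let the fingers close. It gives the time, the measured TCP pose, the force, the opening and the grip force at its end, in the units of the state.
- sensors.observe(): the state, without advancing time (a new reading comes with each control period).
- imaging.snapshot(name): name is "side" or "top"; returns (picture, depth): 480x640x3 uint8, red, green, blue; 480x640 float32, m along the optical axis (not along the pixel's ray), 0 where there is no reading.
- imaging.calibration(name): a dict with "fov_y" (degrees; the focal length in pixels is half the picture's height over the tangent of half this angle, whatever the lens; pixels are square), "cx", "cy" (the principal point, pixels), "R" (3x3) and "t" (3): a world point X has camera coordinates R X + t. Camera axes: x right, y down, z forward; pixel columns grow to the right and rows downward; lengths in m; the calibration is good to about 2 mm. A picture is of the moment at which its call begins. calibration takes no time and is no camera call.
- bot.job_done(): hands the job in; it is judged then, once.
The state is a dict: "time_s": time; "q": joint angles; "joint_velocities": joint speeds; "joint_efforts": joint torques, N m; "position": TCP position; "tool_rot": TCP orientation; "ft_force": force on the tool from outside, world axes, zero at the start; "moment": the same for the moment, N m; "width": finger opening in m; "grasp_force": force on a finger pad.
Only numpy, scipy, OpenCV 4.12 (cv2) and the standard library are available. Lean on these libraries where they do the work, as an engineer would, in place of code of your own. Each camera call takes 0.05 s, during which the arm holds its last target. There are 200 camera calls.

## Working session

There is one attempt and no reset: what is moved stays moved. The work goes in short steps, Python scripts to look and compute and a tool call to move; the robot and the scene stay as the last step left them, time stands still between calls to the robot, and variables do not carry over. Pictures are saved under pics/ and viewed, at most 10 in all, crops included, and the job is handed in when it is done.

Besides the shell and the picture viewer there is one more tool, called after "Request:" as name(argument=value, ...) on one line, values as JSON. jog_arm: Moves the arm, as the interface text tells. Its arguments: {"type":"object","properties":{"targets":{"type":"array"}},"required":["targets"]}

```bash
ls; mkdir -p pics; cat > h.py <<'E'
import numpy as np, cv2, sys
from plant import sensors, imaging, bot
from scipy.spatial.transform import Rotation as R
def cam(n):
    c=imaging.calibration(n); f=240/np.tan(np.radians(c['fov_y']/2)); return c,f
def pts(n,d):
    c,f=cam(n); v,u=np.mgrid[0:480,0:640]
    P=np.stack([(u-c['cx'])/f*d,(v-c['cy'])/f*d,d],-1)
    return (P-np.array(c['t']))@np.array(c['R'])
E
python3 - <<'E'
from h import *
print(sensors.observe())
for n in('side','top'):
    p,d=imaging.snapshot(n); cv2.imwrite(f'pics/{n}0.png',p[...,::-1]); np.savez(f'{n}0.npz',p=p,d=d)
    c=imaging.calibration(n); print(c)
    print(-np.array(c['R']).T@np.array(c['t']))
E
```

```text
pics
{'time_s': 0.0, 'q': array([ 1.21641908,  0.33287209, -0.06470378,  1.46095787,  0.02159066,
        1.34991619, -0.08851059]), 'joint_velocities': array([-2.46238594e-04,  2.19750944e-05, -1.73952527e-03,  2.39789093e-04,
        1.59290155e-04,  8.62310971e-04, -3.98073481e-04]), 'joint_efforts': array([ 1.51548261e-05, -6.23251319e+01,  2.46917648e-02, -3.89899170e+01,
       -6.14080578e-02,  3.97721620e-02,  1.25337624e-04]), 'position': array([ 0.20345661, -0.59056582,  0.24374589]), 'tool_rot': array([-3.09705384e+00, -5.18550763e-01,  4.68868416e-04]), 'ft_force': array([-0.65908196,  0.1419207 ,  0.34340955]), 'moment': array([ 0.03530544,  0.01733253, -0.04520285]), 'grasp_force': 0.0, 'width': 0.08692320222800884}
{'fov_y': 48.05995653468193, 'cx': 313.6245587493706, 'cy': 233.32951043277356, 'R': array([[-0.92362297, -0.38315853, -0.01049544],
       [-0.22359299,  0.56081835, -0.79717561],
       [ 0.31133067, -0.733943  , -0.60365627]]), 't': array([0.52089936, 0.15875275, 1.45173463])}
[0.06464111 1.17604604 1.0083696 ]
{'fov_y': 52.64741942590337, 'cx': 322.18233041252023, 'cy': 242.53183983169012, 'R': array([[ 0.02432478, -0.99963946,  0.01136946],
       [-0.99840283, -0.02487163, -0.05072663],
       [ 0.05099112, -0.01011739, -0.99864786]]), 't': array([0.10295512, 0.52869903, 1.2612841 ])}
[0.46103596 0.1288285  1.28522724]
```

View pics/side0.png

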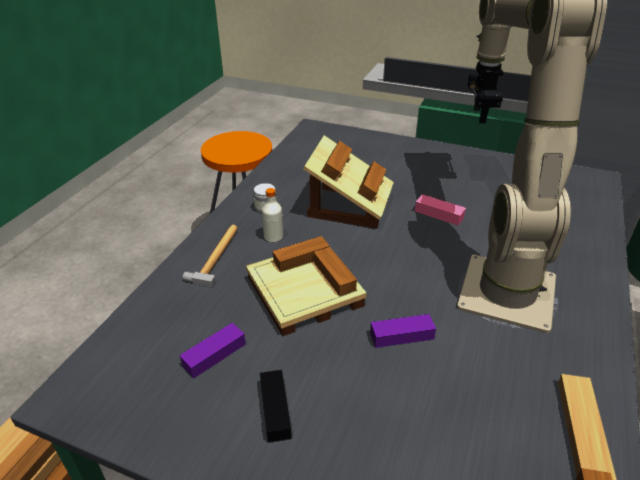

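View pics/top0.png

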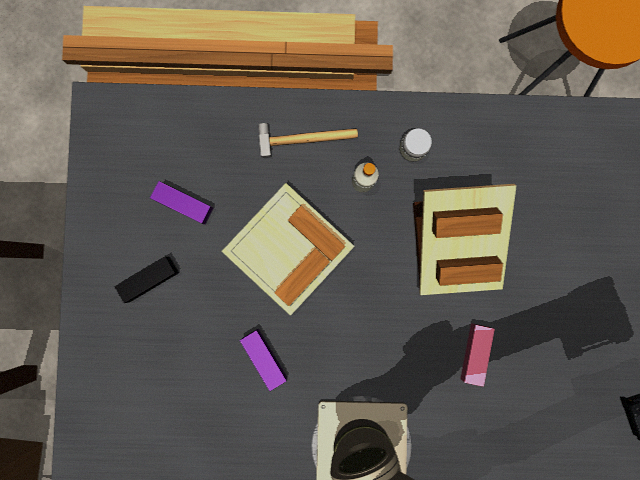

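Side: rack with two brown blanks at (337,160) and (374,181), pallet with two laid brown blanks at (300,252) and (335,268). Top: rack blanks at (468,222) upper and (470,271) lower, laid blanks at (317,232) and (303,276).
Look-alikes: purple (181,202) and (263,360), black (147,278), pink (479,355) – all excluded by colour. My choice is the two brown ones on the rack; one close crop to check.

```bash
cat > m.py <<'E'
from h import *
def rect(P):
    (c,s,a)=cv2.minAreaRect((P[:,:2]*1000).astype(np.float32)); return np.round(c,1),np.round(s,1),round(a,2)
def blanks(p,d,n):
    W=pts(n,d); hsv=cv2.cvtColor(p,cv2.COLOR_RGB2HSV)
    brown=(hsv[...,0]<16)&(hsv[...,1]>120)&(hsv[...,2]>60)&(d>0)
    return W,hsv,brown
E
python3 - <<'E'
from m import *
z=np.load('top0.npz'); p,d=z['p'],z['d']
big=cv2.resize(p[165:325,215:535],None,fx=2.5,fy=2.5,interpolation=cv2.INTER_CUBIC); cv2.imwrite('pics/crop.png',big[...,::-1])
for n in('top','side'):
    z=np.load(n+'0.npz'); p,d=z['p'],z['d']
    W,hsv,br=blanks(p,d,n)
    box=(W[...,0]>.25)&(W[...,0]<.75)&(W[...,1]>.0)&(W[...,1]<.36)&(d>0)
    m=box&(W[...,2]>.036)&(W[...,2]<.1)&(W[...,0]>.35)
    k,l,s,c=cv2.connectedComponentsWithStats(m.astype(np.uint8))
    i=1+np.argmax(s[1:,4]); print(n,'pallet',s[i],rect(W[l==i]), 'z yellow',np.median(W[(l==i)&~br][:,2]))
    t=(l==i)&br&(W[...,2]>.08)
    print(' laid union',rect(W[t]),np.median(W[t][:,2]))
    # rack: y<-0.1
    r=(W[...,1]<-.05)&(W[...,1]>-.4)&(W[...,0]>.3)&(W[...,0]<.75)&(d>0)&(W[...,2]>.03)
    yel=r&(hsv[...,0]>18)&(hsv[...,0]<35)&(hsv[...,2]>120)
    Q=W[yel]; 
    for _ in range(3):
        mu=Q.mean(0); nn=np.linalg.svd(Q-mu,full_matrices=False)[2][2]; nn*=np.sign(nn[2]); Q=Q[abs((Q-mu)@nn)<.004]
    print(' rack n',nn,'tilt',np.degrees(np.arccos(nn[2])),'azim',np.degrees(np.arctan2(-nn[1],-nn[0])),mu)
    # plane coords
    ux=np.array([-nn[0],-nn[1],0]);ux/=np.linalg.norm(ux);uy=np.cross([0,0,1],ux);us=np.cross(uy,nn)
    h=(W-mu)@nn
    b=r&br&(h>.033)&(h<.047)
    k,l,s,c=cv2.connectedComponentsWithStats(b.astype(np.uint8))
    for i in range(1,k):
        if s[i,4]>100:
            Q=W[l==i]-mu; L=np.stack([Q@us,Q@uy],1); cc,ss,a=rect(L)
            ctr=mu+us*cc[0]/1000+uy*cc[1]/1000+nn*np.median(Q@nn)
            print('  blank',ctr,'top h',np.median(Q@nn),ss,a,'body ctr',ctr-nn*.02)
    r2=r&(abs(h)<.06)&(h>-.012)
    Q=W[yel&(abs(h)<.005)]-mu; L=np.stack([Q@us,Q@uy],1); print('  board',rect(L))
E
```

```text
top pallet [ 226  183  129  128 8750] (array([507.5, 203.3]), array([240.4, 240.2]), 48.62) z yellow 0.046609503026358086
 laid union (array([489.2, 183. ]), array([148.5, 203. ]), 48.64) 0.0863739991067273
 rack n [-0.497073   -0.04801859  0.86637905] tilt 29.95945080093727 azim 5.517805230015321 [ 0.54443241 -0.2206721   0.13317928]
  blank [ 0.5641675  -0.21414423  0.19092477] top h 0.0399062371375052 [149.4  52.6] 89.73 body ctr [ 0.57410896 -0.21318385  0.17359719]
  blank [ 0.45382467 -0.23927068  0.125943  ] top h 0.03966237771393052 [ 53.1 149.4] 0.01 body ctr [ 0.46376613 -0.2383103   0.10861542]
  board (array([-19.3,  -6. ]), array([283.4, 213. ]), 0.08)
side pallet [ 246  236  117   89 6177] (array([508.2, 202.9]), array([241.5, 247.4]), 48.75) z yellow 0.04793352692922789
 laid union (array([489.1, 182.7]), array([150.7, 213.6]), 48.02) 0.08765626354614689
 rack n [-0.49697783 -0.05048489  0.86629344] tilt 29.969271534105275 azim 5.800425236801411 [ 0.53097788 -0.21168783  0.12691578]
  blank [ 0.56428752 -0.21544065  0.19161666] top h 0.03968525886707101 [158.5  49.6] 89.85 body ctr [ 0.57422707 -0.21443095  0.17429079]
  blank [ 0.45473535 -0.24033988  0.12735367] top h 0.039716678658469264 [162.2  49.7] 89.75 body ctr [ 0.46467491 -0.23933018  0.1100278 ]
  board (array([ -3.8, -15.7]), array([280.6, 220.8]), 0.25)
```

View pics/crop.png

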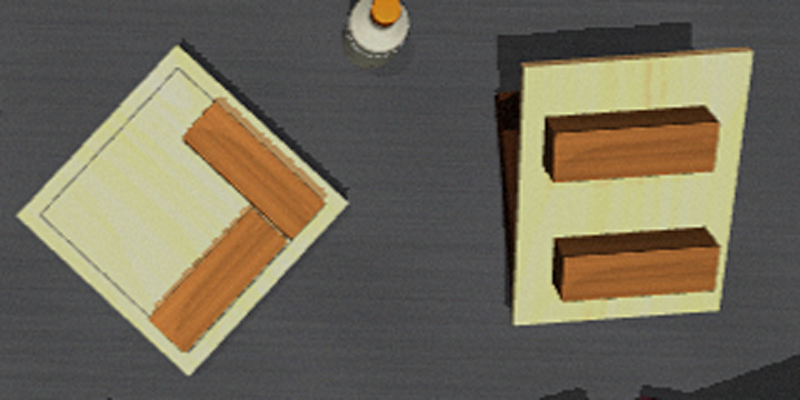

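The crop confirms plain brown blanks on the rack, centred at about (633,148) and (638,268). The laid ones are at (258,168), which is laid_2, and (218,278), which is laid_1, so pallet x points along about -41.4° and the free places are at upper left and lower left. Next I plan the approach to the lower blank.

```bash
cat >> h.py <<'E'
n=np.array([-.497,-.0492,.8664]); n/=np.linalg.norm(n)
u=np.array([-n[0],-n[1],0]);u/=np.linalg.norm(u);uy=np.cross([0,0,1],u);us=np.cross(uy,n)
RACK=R.from_matrix(np.stack([np.cross(us,-n),us,-n],1))
def down(az):  # tool y azimuth deg, pointing down
    a=np.radians(az); y=np.array([np.cos(a),np.sin(a),0]); z=np.array([0,0,-1.]); return R.from_matrix(np.stack([np.cross(y,z),y,z],1))
B1=np.array([.4642,-.2388,.1095]); B2=np.array([.5742,-.2138,.1741])
PC=np.array([.5077,.2032,0]); YAW=-41.38
PR=R.from_euler('z',YAW,degrees=True)
PA=PC+PR.apply([.027,.077,.068]); PB=PC+PR.apply([-.077,.027,.068])
def here():
    s=sensors.observe(); return s['position'],R.from_rotvec(s['tool_rot'])
def plan(wps,grip,start=None,vmax=.05,wmax=.14):
    """wps: list of (pos,rot,[vmax]); prints rows"""
    p,r=start or here(); rows=[]
    for w in wps:
        q,s=w[0],w[1]; v=w[2] if len(w)>2 else vmax
        rv=(r.inv()*s).as_rotvec(); N=int(np.ceil(max(np.linalg.norm(q-p)/v,np.linalg.norm(rv)/wmax,1)))
        for k in range(N):
            rk=r*R.from_rotvec(rv*k/N)
            rows.append([grip,list(np.round(rk.inv().apply((q-p)/N)/.4,4)+0.),list(np.round(rv/N/.15,3)+0.)])
        p,r=q,s
    print(len(rows)); print('['+','.join('[%g,[%g,%g,%g],[%g,%g,%g]]'%(a,*b,*c) for a,b,c in rows)+']')
E
python3 - <<'E'
from h import *
print(PA,PB,RACK.as_rotvec())
plan([(B1+n*.087,RACK)],0)
z=np.load('top0.npz');W=pts('top',z['d'])
for v,c in((170,369),(175,364),(143,418)): print(W[v,c])
E
```

```text
[0.57886008 0.24312797 0.068     ] [0.46777203 0.27436008 0.068     ] [1.83915817 2.03021345 0.54325266]
11
[[0,[0.0725,-0.0586,0.0135],[-0.268,0.211,-0.791]],[0,[0.0785,-0.0501,0.0137],[-0.268,0.211,-0.791]],[0,[0.0835,-0.0411,0.0144],[-0.268,0.211,-0.791]],[0,[0.0873,-0.0315,0.0156],[-0.268,0.211,-0.791]],[0,[0.0899,-0.0217,0.0174],[-0.268,0.211,-0.791]],[0,[0.0913,-0.0116,0.0196],[-0.268,0.211,-0.791]],[0,[0.0915,-0.0016,0.0222],[-0.268,0.211,-0.791]],[0,[0.0903,0.0082,0.0252],[-0.268,0.211,-0.791]],[0,[0.0879,0.0177,0.0286],[-0.268,0.211,-0.791]],[0,[0.0843,0.0267,0.0322],[-0.268,0.211,-0.791]],[0,[0.0796,0.0351,0.0361],[-0.268,0.211,-0.791]]]
[0.68982534 0.01266599 0.16740247]
[0.68531627 0.02043741 0.12854739]
[ 0.7812338  -0.11989482  0.0739604 ]
```

Request:
jog_arm(targets=[[0,[0.0725,-0.0586,0.0135],[-0.268,0.211,-0.791]],[0,[0.0785,-0.0501,0.0137],[-0.268,0.211,-0.791]],[0,[0.0835,-0.0411,0.0144],[-0.268,0.211,-0.791]],[0,[0.0873,-0.0315,0.0156],[-0.268,0.211,-0.791]],[0,[0.0899,-0.0217,0.0174],[-0.268,0.211,-0.791]],[0,[0.0913,-0.0116,0.0196],[-0.268,0.211,-0.791]],[0,[0.0915,-0.0016,0.0222],[-0.268,0.211,-0.791]],[0,[0.0903,0.0082,0.0252],[-0.268,0.211,-0.791]],[0,[0.0879,0.0177,0.0286],[-0.268,0.211,-0.791]],[0,[0.0843,0.0267,0.0322],[-0.268,0.211,-0.791]],[0,[0.0796,0.0351,0.0361],[-0.268,0.211,-0.791]],[0,[0,0,0],[0,0,0]]])

```text
time_s: 1.6
position: [0.4213, -0.2414, 0.1843]
tool_rot: [1.837, 2.035, 0.543]
ft_force: [0.8, -0.9, 0.2]
width: 0.0871
grasp_force: 0.0
```

```bash
python3 - <<'E'
from h import *
s=sensors.observe();p,r=here();print(s['time_s'],p,s['q'],s['joint_velocities'])
print('err pos tool',r.inv().apply(B1+n*.087-p),'rot',(r.inv()*RACK).as_rotvec())
plan([(B1+n*.007,RACK,.02)],0)
E
```

```text
1.6 [ 0.42126229 -0.24139014  0.18433315] [ 1.02995438 -0.14351791 -0.34105015  2.20181966 -0.59898709  0.77990429
  1.15542826] [ 0.02425149  0.00453021  0.03175051 -0.0323264   0.04228464  0.00902567
 -0.06667313]
err pos tool [-0.00165077 -0.0001383  -0.0007031 ] rot [-0.00135377 -0.00169978  0.00293202]
4
[[0,[-0.0011,0,0.0496],[-0.002,-0.003,0.005]],[0,[-0.0011,0,0.0496],[-0.002,-0.003,0.005]],[0,[-0.0011,-0.0001,0.0496],[-0.002,-0.003,0.005]],[0,[-0.0011,-0.0001,0.0496],[-0.002,-0.003,0.005]]]
```

Request:
jog_arm(targets=[[0,[-0.001,0,0.05],[0,0,0.005]],[0,[-0.001,0,0.05],[0,0,0.005]],[0,[-0.001,0,0.05],[0,0,0.005]],[0,[-0.001,0,0.048],[0,0,0]],[0,[0,0,0],[0,0,0]]])

```text
time_s: 2.22
position: [0.4602, -0.2412, 0.1156]
tool_rot: [1.845, 2.029, 0.543]
ft_force: [-0.1, -0.5, -0.0]
width: 0.0868
grasp_force: 0.0
```

```bash
python3 - <<'E'
from h import *
s=sensors.observe();p,r=here();print(s['time_s'],p,s['ft_force'])
print('err pos tool',r.inv().apply(B1+n*.007-p),'rot',(r.inv()*RACK).as_rotvec())
p,d=imaging.snapshot('side'); cv2.imwrite('pics/s1.png',cv2.resize(p[110:230,290:450],None,fx=5,fy=5,interpolation=cv2.INTER_CUBIC)[...,::-1])
E
```

```text
2.225 [ 0.46019731 -0.24124842  0.11564518] [-0.1476483  -0.50915099 -0.0353657 ]
err pos tool [0.00204428 0.00058378 0.00043356] rot [-0.00190559 -0.00048307 -0.0039062 ]
```

View pics/s1.png

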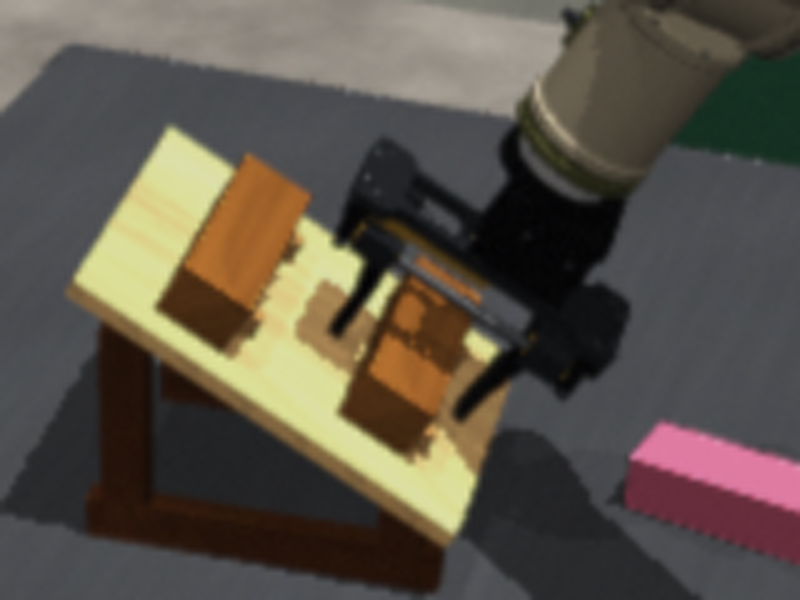

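The crop shows the fingers straddling the lower blank, tips at (345,310) and (470,400), clear of the dowels. Now I close.

Request:
jog_arm(targets=[[1,[0,0,0],[0,0,0]],[1,[0,0,0],[0,0,0]],[1,[0,0,0],[0,0,0]],[1,[0,0,0],[0,0,0]],[1,[0,0,0],[0,0,0]],[1,[0,0,0],[0,0,0]]])

```text
time_s: 3.02
position: [0.4606, -0.2413, 0.1167]
tool_rot: [1.842, 2.028, 0.542]
ft_force: [-2.3, 0.3, 2.1]
width: 0.0496
grasp_force: 30.0
```

```bash
python3 - <<'E'
from h import *
s=sensors.observe();p,r=here();print(s['time_s'],p,s['ft_force'],s['width'],s['grasp_force'])
print('err pos tool',r.inv().apply(B1+n*.007-p),'rot',(r.inv()*RACK).as_rotvec())
# lift along normal, over to high waypoint, then hover over place A
up=p+n*.10
mid=np.array([.43,0.0,.30]); hovB=PB+[0,0,.007+.12]
plan([(up,r),(mid,down(-20)),(hovB,down(YAW))],1)
E
```

```text
3.025 [ 0.4605861  -0.24132782  0.11673586] [-2.34228595  0.33076646  2.06629643] 0.049614474991661904 29.998627421446145
err pos tool [ 0.0021602  -0.00028611  0.0011871 ] rot [-0.0003688   0.00106624 -0.00202134]
14
[[1,[-0.0001,0,-0.125],[0,0,0]],[1,[-0.0001,0,-0.125],[0,0,0]],[1,[0.1014,0.0355,-0.026],[0.571,-0.129,0.484]],[1,[0.103,0.0257,-0.0306],[0.571,-0.129,0.484]],[1,[0.1039,0.0154,-0.0344],[0.571,-0.129,0.484]],[1,[0.1039,0.0048,-0.0373],[0.571,-0.129,0.484]],[1,[0.1031,-0.006,-0.0392],[0.571,-0.129,0.484]],[1,[0.1015,-0.0169,-0.0402],[0.571,-0.129,0.484]],[1,[0.1128,-0.0243,0.0437],[0,0,0.415]],[1,[0.1111,-0.0313,0.0437],[0,0,0.415]],[1,[0.1089,-0.0381,0.0437],[0,0,0.415]],[1,[0.1063,-0.0448,0.0437],[0,0,0.415]],[1,[0.1033,-0.0513,0.0437],[0,0,0.415]],[1,[0.1,-0.0577,0.0437],[0,0,0.415]]]
```

Request:
jog_arm(targets=[[1,[0,0,-0.03],[0,0,0]],[1,[0,0,-0.08],[0,0,0]],[1,[0,0,-0.1],[0,0,0]],[1,[0,0,-0.04],[0,0,0]],[1,[0.1014,0.0355,-0.026],[0.571,-0.129,0.484]],[1,[0.103,0.0257,-0.0306],[0.571,-0.129,0.484]],[1,[0.1039,0.0154,-0.0344],[0.571,-0.129,0.484]],[1,[0.1039,0.0048,-0.0373],[0.571,-0.129,0.484]],[1,[0.1031,-0.006,-0.0392],[0.571,-0.129,0.484]],[1,[0.1015,-0.0169,-0.0402],[0.571,-0.129,0.484]]])

```text
time_s: 4.28
position: [0.4274, -0.0018, 0.3001]
tool_rot: [2.566, 1.805, 0.005]
ft_force: [2.0, 0.6, -2.7]
width: 0.05
grasp_force: 30.0
```

Request:
jog_arm(targets=[[1,[0.1128,-0.0243,0.0437],[0,0,0.415]],[1,[0.1111,-0.0313,0.0437],[0,0,0.415]],[1,[0.1089,-0.0381,0.0437],[0,0,0.415]],[1,[0.1063,-0.0448,0.0437],[0,0,0.415]],[1,[0.1033,-0.0513,0.0437],[0,0,0.415]],[1,[0.1,-0.0577,0.0437],[0,0,0.415]],[1,[0,0,0],[0,0,0]],[1,[0,0,0],[0,0,0]]])

```text
time_s: 5.28
position: [0.463, 0.2643, 0.1971]
tool_rot: [2.85, 1.315, 0.008]
ft_force: [0.9, -1.2, -1.6]
width: 0.0496
grasp_force: 30.0
```

```bash
python3 - <<'E'
from h import *
s=sensors.observe();p,r=here();print(s['time_s'],p,s['ft_force'],s['width'],s['grasp_force'])
print('err',r.inv().apply(PB+[0,0,.127]-p),'rot',(r.inv()*down(YAW)).as_rotvec())
for k in range(3): print(sensors.observe()['position'])
p,d=imaging.snapshot('top');np.savez('top1.npz',p=p,d=d); print(sensors.observe()['position'])
cv2.imwrite('pics/t1.png',cv2.resize(p[170:330,210:370],None,fx=3.75,fy=3.75,interpolation=cv2.INTER_CUBIC)[...,::-1])
E
```

```text
5.275 [0.46301819 0.26426024 0.19709961] [ 0.93994451 -1.24056252 -1.64111023] 0.04964054094869293 29.9983692727983
err [ 0.01076165 -0.00294914  0.00212218] rot [ 0.00518232 -0.00356224  0.01594672]
[0.46301819 0.26426024 0.19709961]
[0.46301819 0.26426024 0.19709961]
[0.46301819 0.26426024 0.19709961]
[0.46360531 0.26340747 0.19730846]
```

View pics/t1.png

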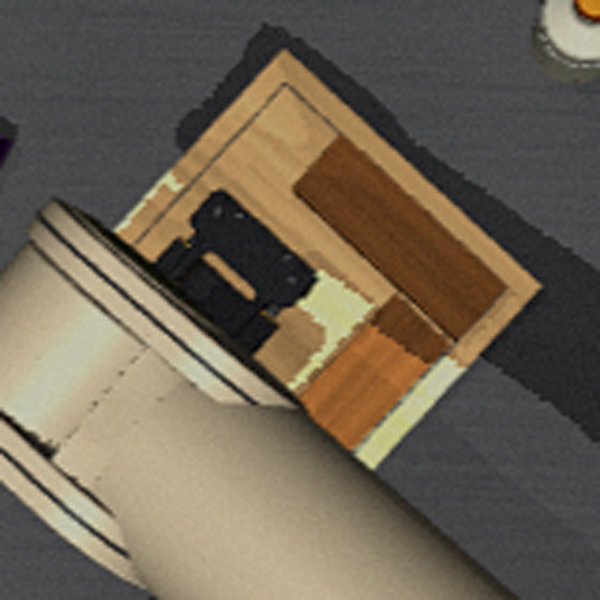

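The top view shows the arm hiding the held blank; only the gripper at (225,265) and the laid blanks at (405,235) and (380,370) are visible. The side camera should see the held blank, so I measure it there.

```bash
python3 - <<'E'
from m import *
s=sensors.observe();p0,r=here();print(p0,(r.inv()*down(YAW)).as_rotvec())
p,d=imaging.snapshot('side');np.savez('side1.npz',p=p,d=d)
cv2.imwrite('pics/s2.png',cv2.resize(p[150:340,220:440],None,fx=3,fy=3,interpolation=cv2.INTER_CUBIC)[...,::-1])
W,hsv,br=blanks(p,d,'side')
L=(W-p0)@r.as_matrix()   # tool coords
m=br&(abs(L[...,0])<.1)&(abs(L[...,1])<.04)&(L[...,2]>-.03)&(L[...,2]<.045)
Q=L[m]; print(m.sum())
for k in range(3): print('xyz'[k],np.round(np.percentile(Q[:,k],[0,1,3,10,50,90,97,99,100])*1000,1))
for name,k,lo,hi in(('face y+',1,.02,.03),('face y-',1,-.03,-.02),('top',2,-.02,-.008),('x-end',0,-.082,-.07),('x+end',0,.07,.082)):
    q=Q[(Q[:,k]>lo)&(Q[:,k]<hi)]; print(name,len(q),np.round(np.median(q,0)*1000,1) if len(q) else '')
E
```

```text
[0.46360531 0.26340747 0.19730846] [ 0.00574757 -0.0039609   0.01398623]
594
x [-73.9 -70.8 -63.8 -39.8  48.1  70.1  74.2  75.3  76.2]
y [-29.  -27.9 -26.9 -25.4 -16.3  16.   22.   24.6  31.3]
z [-17.7 -15.5 -14.7 -13.5 -10.8  21.1  24.6  26.8  28.5]
face y+ 31 [ 48.8  22.3 -11.8]
face y- 268 [ 49.4 -23.8  11.4]
top 378 [ 46.1  -2.5 -12.1]
x-end 7 [-72.6 -24.5  18.6]
x+end 61 [ 73.  -12.1 -10.9]
```

View pics/s2.png

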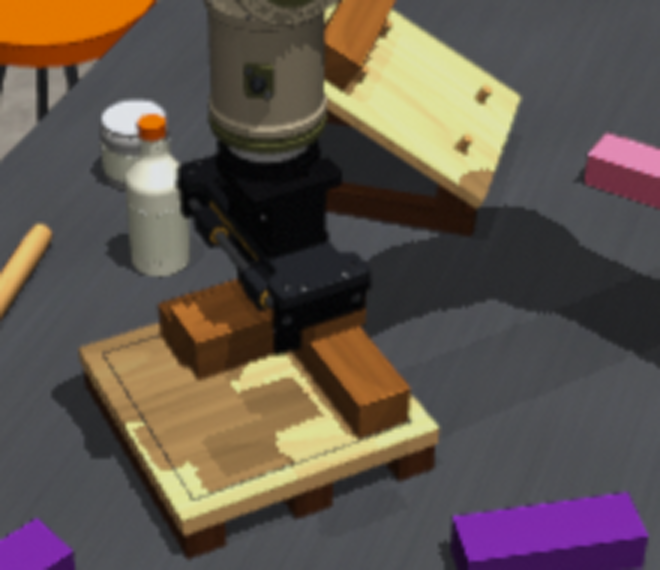

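The crop shows the held blank spanning about (165,330) to (350,285), level, above the pallet, with laid_1 at (355,375) and the bottle clear at (158,225). It sits about 1.5 mm along tool x from the TCP, so I correct for that and come down to just above the laid tops.

```bash
python3 - <<'E'
from h import *
T=PB+PR.apply([0,-.0015,0]); T[2]=.125; plan([(T,down(YAW),.03)],1); print(here()[0],T)
E
```

```text
3
[[1,[0.0078,-0.0041,0.0604],[0.013,-0.01,0.029]],[1,[0.0078,-0.004,0.0604],[0.013,-0.01,0.029]],[1,[0.0079,-0.0039,0.0604],[0.013,-0.01,0.029]]]
[0.46390589 0.2630232  0.19742461] [0.46678045 0.27323457 0.125     ]
```

Request:
jog_arm(targets=[[1,[0.008,-0.004,0.06],[0.013,-0.01,0.029]],[1,[0.008,-0.004,0.06],[0.013,-0.01,0.029]],[1,[0.008,-0.004,0.06],[0.013,-0.01,0.029]],[1,[0,0,0],[0,0,0]],[1,[0,0,0],[0,0,0]],[1,[0,0,0],[0,0,0]]])

```text
time_s: 6.12
position: [0.4664, 0.2755, 0.1258]
tool_rot: [-2.86, -1.296, -0.001]
ft_force: [0.4, -0.2, -0.6]
width: 0.0494
grasp_force: 30.0
```

```bash
cat > q.py <<'E'
from h import *
def chk(T,rt,grip,v=.012,N=None):
    s=sensors.observe();p,r=here();print(s['time_s'],p,'F',s['ft_force'],s['width'])
    print('err tool mm',r.inv().apply(T-p)*1000,'rot/.15',(r.inv()*rt).as_rotvec()/.15); plan([(T,rt,v)],grip)
E
python3 - <<'E'
from q import *
T=PB+PR.apply([0,-.0015,0]); T[2]=.08; chk(T,down(YAW),1)
E
```

```text
6.125 [0.46643114 0.27550089 0.12582309] F [ 0.42610926 -0.23045614 -0.55073619] 0.0493887687635196
err tool mm [-1.53463615  1.79587606 45.81958055] rot/.15 [-0.00571417 -0.00883107  0.01624238]
4
[[1,[-0.001,0.0011,0.0286],[-0.001,-0.002,0.004]],[1,[-0.0009,0.0011,0.0286],[-0.001,-0.002,0.004]],[1,[-0.0009,0.0011,0.0286],[-0.001,-0.002,0.004]],[1,[-0.0009,0.0011,0.0286],[-0.001,-0.002,0.004]]]
```

```bash
python3 - <<'E'
from m import *
for k in range(5):
    print(here()[0],sensors.observe()['joint_velocities'][:4].round(4)); p,d=imaging.snapshot('side')
p0,r=here()
W,hsv,br=blanks(p,d,'side')
L=(W-p0)@down(YAW).as_matrix()
m=br&(abs(L[...,0])<.1)&(abs(L[...,1])<.04)&(L[...,2]>-.03)&(L[...,2]<.03)
Q=L[m]; print(m.sum())
for k in range(3): print('xyz'[k],np.round(np.percentile(Q[:,k],[0,1,3,10,50,90,97,99,100])*1000,1))
# same face estimates in pallet frame
Pm=(W-PC)@PR.as_matrix(); Q=Pm[m]
for k in range(2): print('pallet','xy'[k],np.round(np.percentile(Q[:,k],[0,1,3,97,99,100])*1000,1))
E
```

```text
[0.46643114 0.27550089 0.12582309] [ 0.0027 -0.004   0.0012  0.0012]
[0.46642954 0.27541483 0.12579813] [ 0.0024 -0.0011  0.0025  0.0031]
[0.46641106 0.27529934 0.12571228] [0.0018 0.0019 0.002  0.0022]
[0.46634539 0.27524564 0.12558467] [-0.0014  0.0018  0.0017  0.0027]
[0.46629743 0.27519801 0.12547159] [-0.0012  0.0033  0.0004  0.003 ]
543
x [-75.7 -73.2 -69.5 -32.6  49.8  70.6  74.6  75.3  75.9]
y [-29.2 -27.7 -26.9 -25.4 -15.6  16.9  21.6  23.6  25. ]
z [-17.1 -15.9 -15.1 -13.7 -10.8  21.3  24.9  27.4  29.6]
pallet x [-107.9 -106.4 -105.6  -57.1  -55.1  -53.7]
pallet y [-49.1 -46.6 -42.9 101.2 101.9 102.5]
```

Request:
jog_arm(targets=[[1,[-0.001,0.004,0.025],[0,0,0.015]],[1,[-0.001,0,0.03],[0,0,0]],[1,[0,0,0.03],[0,0,0]],[1,[0,0,0.025],[0,0,0]],[1,[0,0,0],[0,0,0]],[1,[0,0,0],[0,0,0]],[1,[0,0,0],[0,0,0]]])

```text
time_s: 7.25
position: [0.4669, 0.2738, 0.0815]
tool_rot: [-2.862, -1.293, -0.001]
ft_force: [-1.2, -0.4, -1.2]
width: 0.0499
grasp_force: 30.0
```

```bash
python3 - <<'E'
from q import *
T=PB+PR.apply([0,-.001,0]); T[2]=.0755; chk(T,down(YAW),1,.002)
E
```

```text
7.25 [0.46693448 0.2737845  0.08147635] F [-1.22008122 -0.4439018  -1.19434986] 0.04990499203334999
err tool mm [-0.0196496   0.25429412  5.97607031] rot/.15 [-0.00706654 -0.00573524  0.00126221]
3
[[1,[0,0.0002,0.005],[-0.002,-0.002,0]],[1,[0,0.0002,0.005],[-0.002,-0.002,0]],[1,[0,0.0002,0.005],[-0.002,-0.002,0]]]
```

Request:
jog_arm(targets=[[1,[0,0,0.005],[0,0,0]],[1,[0,0,0.005],[0,0,0]],[1,[0,0,0],[0,0,0]],[1,[0,0,0],[0,0,0]]])

```text
time_s: 7.75
position: [0.4667, 0.2736, 0.077]
tool_rot: [-2.862, -1.293, 0.001]
ft_force: [0.4, -0.4, -1.0]
width: 0.05
grasp_force: 30.0
```

Request:
jog_arm(targets=[[1,[0,0,0.003],[0,0,0]],[1,[0,0,0],[0,0,0]],[1,[0,0,0],[0,0,0]]])

```text
time_s: 8.12
position: [0.4667, 0.2736, 0.0758]
tool_rot: [-2.862, -1.293, 0.001]
ft_force: [-0.6, -0.5, -0.3]
width: 0.0497
grasp_force: 30.0
```

Request:
jog_arm(targets=[[1,[0,0,0.002],[0,0,0]],[1,[0,0,0],[0,0,0]],[1,[0,0,0],[0,0,0]]])

```text
time_s: 8.5
position: [0.4667, 0.2736, 0.0757]
tool_rot: [-2.862, -1.293, 0.001]
ft_force: [-2.9, -2.3, 8.0]
width: 0.0498
grasp_force: 30.0
```

Request:
jog_arm(targets=[[1,[0,0,0.002],[0,0,0]],[1,[0,0,0],[0,0,0]],[1,[0,0,0],[0,0,0]]])

```text
time_s: 8.88
position: [0.4667, 0.2737, 0.0757]
tool_rot: [-2.863, -1.293, 0.001]
ft_force: [-6.4, -6.7, 18.1]
width: 0.0497
grasp_force: 30.0
```

Contact is firm, so I back off the preload, open part way and rise.

Request:
jog_arm(targets=[[1,[0,0,-0.0025],[0,0,0]],[0.25,[0,0,0],[0,0,0]],[0.25,[0,0,0],[0,0,0]],[0.25,[0,0,0],[0,0,0]],[0.25,[0,0,-0.03],[0,0,0]],[0.25,[0,0,-0.08],[0,0,0]],[0.25,[0,0,-0.12],[0,0,0]],[0,[0,0,-0.12],[0,0,0]],[0,[0,0,-0.12],[0,0,0]],[0,[0,0,-0.03],[0,0,0]]])

```text
time_s: 10.12
position: [0.4674, 0.2745, 0.2789]
tool_rot: [-2.862, -1.294, -0.007]
ft_force: [1.0, 0.9, -0.5]
width: 0.0844
grasp_force: 0.0
```

```bash
python3 - <<'E'
from q import *
s=sensors.observe(); print(s['time_s'],s['position'],s['ft_force'],s['width'])
mid=np.array([.44,-.02,.32])
plan([(mid,R.from_matrix(R.concatenate([down(YAW),RACK]).mean().as_matrix())),(B2+n*.087,RACK)],0)
E
```

```text
10.125 [0.46736705 0.27447951 0.27888341] [ 1.0402164   0.88374192 -0.49091988] 0.08441303298497106
11
[[0,[-0.0996,0.0725,-0.0175],[-0.272,0.115,-0.445]],[0,[-0.1039,0.0664,-0.0164],[-0.272,0.115,-0.445]],[0,[-0.1079,0.06,-0.0157],[-0.272,0.115,-0.445]],[0,[-0.1114,0.0533,-0.0152],[-0.272,0.115,-0.445]],[0,[-0.1145,0.0464,-0.0151],[-0.272,0.115,-0.445]],[0,[-0.1171,0.0392,-0.0154],[-0.272,0.115,-0.445]],[0,[-0.0821,0.0632,0.0488],[-0.329,0.143,-0.534]],[0,[-0.0879,0.0539,0.0499],[-0.329,0.143,-0.534]],[0,[-0.0929,0.0442,0.0504],[-0.329,0.143,-0.534]],[0,[-0.0971,0.0341,0.0503],[-0.329,0.143,-0.534]],[0,[-0.1005,0.0237,0.0496],[-0.329,0.143,-0.534]]]
```

Request:
jog_arm(targets=[[0,[-0.0996,0.0725,-0.0175],[-0.272,0.115,-0.445]],[0,[-0.1039,0.0664,-0.0164],[-0.272,0.115,-0.445]],[0,[-0.1079,0.06,-0.0157],[-0.272,0.115,-0.445]],[0,[-0.1114,0.0533,-0.0152],[-0.272,0.115,-0.445]],[0,[-0.1145,0.0464,-0.0151],[-0.272,0.115,-0.445]],[0,[-0.1171,0.0392,-0.0154],[-0.272,0.115,-0.445]],[0,[-0.0821,0.0632,0.0488],[-0.329,0.143,-0.534]],[0,[-0.0879,0.0539,0.0499],[-0.329,0.143,-0.534]],[0,[-0.0929,0.0442,0.0504],[-0.329,0.143,-0.534]],[0,[-0.0971,0.0341,0.0503],[-0.329,0.143,-0.534]],[0,[-0.1005,0.0237,0.0496],[-0.329,0.143,-0.534]],[0,[0,0,0],[0,0,0]]])

```text
time_s: 11.62
position: [0.5084, -0.1828, 0.2315]
tool_rot: [1.938, 2.002, 0.504]
ft_force: [0.3, 0.6, -0.1]
width: 0.0868
grasp_force: 0.0
```

```bash
python3 - <<'E'
from m import *
from q import *
p,d=imaging.snapshot('top');np.savez('top2.npz',p=p,d=d)
W,hsv,br=blanks(p,d,'top')
Pm=(W-PC)@PR.as_matrix()
t=br&(W[...,2]>.08)&(W[...,2]<.095)&(abs(Pm[...,0])<.13)&(abs(Pm[...,1])<.13)
print('z',np.median(W[t][:,2]),'union',rect(Pm[t]))
b=t&(Pm[...,0]<-.049)&(Pm[...,1]>-.049); print('B in pallet frame',rect(Pm[b]),b.sum())
l2=t&(Pm[...,0]>.05); print('laid2',rect(Pm[l2])); l1=t&(Pm[...,1]<-.05)&(Pm[...,0]<.05); print('laid1',rect(Pm[l1]))
cv2.imwrite('pics/t2.png',cv2.resize(p[170:330,210:370],None,fx=3.75,fy=3.75,interpolation=cv2.INTER_CUBIC)[...,::-1])
chk(B2+n*.007,RACK,0,.02)
E
```

```text
z 0.08650283338144701 union (array([-0.9, -0.5]), array([203.1, 202.5]), 0.06)
B in pallet frame (array([-77.8,  26. ]), array([149.3,  49.6]), 89.98) 1183
laid2 (array([ 75.9, -27.4]), array([ 49.7, 148.5]), 0.06)
laid1 (array([-27.5, -75.6]), array([149.4,  49.1]), 0.07)
11.675 [ 0.50894344 -0.18085875  0.23254927] F [-0.22045279  1.27089568  0.49679988] 0.08702697294598366
err tool mm [-36.82345452  30.3527903   73.42558957] rot/.15 [-0.33313824  0.05990417 -0.42004509]
5
[[0,[-0.0184,0.0152,0.0367],[-0.067,0.012,-0.084]],[0,[-0.0187,0.0146,0.0368],[-0.067,0.012,-0.084]],[0,[-0.0189,0.014,0.0369],[-0.067,0.012,-0.084]],[0,[-0.0192,0.0134,0.037],[-0.067,0.012,-0.084]],[0,[-0.0194,0.0127,0.0371],[-0.067,0.012,-0.084]]]
```

View pics/t2.png

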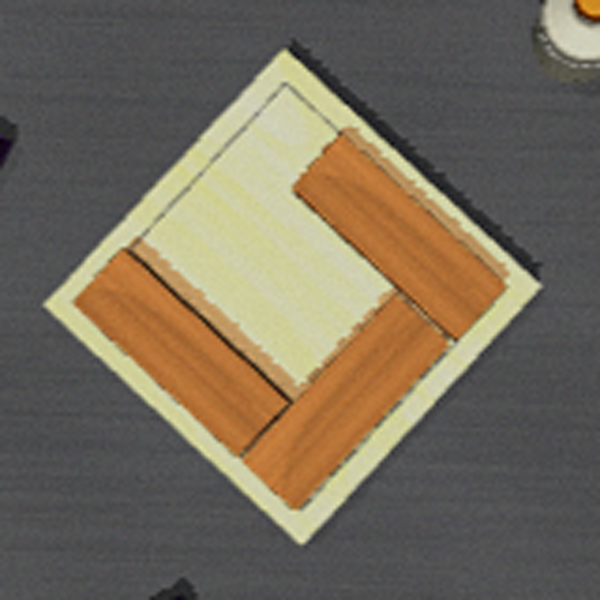

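The crop shows B laid tight: B at (180,350), laid_1 at (345,400), laid_2 at (405,235), undisturbed, with the free place A at upper left (215,165). The last approach was limited, so I line up over blank 2 first.

```bash
python3 - <<'E'
from q import *
chk(B2+n*.085,RACK,0,.015)
E
```

```text
11.675 [ 0.50894344 -0.18085875  0.23254927] F [-0.22045279  1.27089568  0.49679988] 0.08702697294598366
err tool mm [-37.64629297  26.48139303  -4.47393045] rot/.15 [-0.33313824  0.05990417 -0.42004509]
4
[[0,[-0.0235,0.0166,-0.0028],[-0.083,0.015,-0.105]],[0,[-0.0238,0.0162,-0.0026],[-0.083,0.015,-0.105]],[0,[-0.024,0.0159,-0.0025],[-0.083,0.015,-0.105]],[0,[-0.0243,0.0155,-0.0024],[-0.083,0.015,-0.105]]]
```

Request:
jog_arm(targets=[[0,[-0.0235,0.0165,-0.003],[-0.083,0.015,-0.105]],[0,[-0.0235,0.016,-0.003],[-0.083,0.015,-0.105]],[0,[-0.024,0.016,-0.0025],[-0.083,0.015,-0.105]],[0,[-0.0245,0.0155,-0.0025],[-0.083,0.015,-0.105]],[0,[0,0,0],[0,0,0]],[0,[0,0,0],[0,0,0]],[0,[0,0,0],[0,0,0]]])

```text
time_s: 12.55
position: [0.5325, -0.2165, 0.2495]
tool_rot: [1.835, 2.032, 0.543]
ft_force: [-0.5, -0.2, -0.0]
width: 0.0873
grasp_force: 0.0
```

```bash
python3 - <<'E'
from q import *
chk(B2+n*.007,RACK,0,.02)
E
```

```text
12.55 [ 0.53247106 -0.21650196  0.24949719] F [-0.50280077 -0.22535371 -0.01505429] 0.08728265172124382
err tool mm [-1.3453361  -1.5599401  79.19214796] rot/.15 [0.00912724 0.00602246 0.02273379]
4
[[0,[-0.0008,-0.001,0.0495],[0.002,0.002,0.006]],[0,[-0.0009,-0.001,0.0495],[0.002,0.002,0.006]],[0,[-0.0009,-0.0009,0.0495],[0.002,0.002,0.006]],[0,[-0.0009,-0.0009,0.0495],[0.002,0.002,0.006]]]
```

Request:
jog_arm(targets=[[0,[-0.001,-0.001,0.05],[0,0,0.006]],[0,[0,-0.001,0.05],[0,0,0.006]],[0,[0,-0.001,0.05],[0,0,0.006]],[0,[0,-0.001,0.047],[0,0,0]],[0,[0,0,0],[0,0,0]],[0,[0,0,0],[0,0,0]]])

```text
time_s: 13.3
position: [0.5705, -0.214, 0.1812]
tool_rot: [1.837, 2.028, 0.544]
ft_force: [-0.2, -0.6, 0.9]
width: 0.0869
grasp_force: 0.0
```

```bash
python3 - <<'E'
from q import *
chk(B2+n*.007,RACK,0,.02)
E
```

```text
13.3 [ 0.57047001 -0.2139979   0.18115869] F [-0.18041528 -0.60535556  0.88989573] 0.08693888460409428
err tool mm [-0.16901469 -0.29453622  0.97851749] rot/.15 [0.0137143  0.0095362  0.00224436]
1
[[0,[-0.0004,-0.0007,0.0024],[0.014,0.01,0.002]]]
```

Request:
jog_arm(targets=[[1,[0,0,0.0015],[0,0,0]],[1,[0,0,0],[0,0,0]],[1,[0,0,0],[0,0,0]],[1,[0,0,0],[0,0,0]],[1,[0,0,0],[0,0,0]],[1,[0,0,0],[0,0,0]]])

```text
time_s: 14.05
position: [0.5711, -0.2139, 0.1802]
tool_rot: [1.837, 2.028, 0.544]
ft_force: [1.3, 0.5, 1.0]
width: 0.0499
grasp_force: 30.0
```

```bash
python3 - <<'E'
from h import *
s=sensors.observe();p,r=here();print(s['time_s'],p,s['ft_force'],s['width'],s['grasp_force'])
print('err pos tool',r.inv().apply(B2+n*.007-p)*1000,'rot',(r.inv()*RACK).as_rotvec())
up=p+n*.07; back=np.array([.47,-.14,.33]); mid=np.array([.47,.06,.33]); hov=PA+[0,0,.127]
k=(down(20).inv()*r).as_rotvec()
plan([(up,r,.035),(back,down(20)*R.from_rotvec(k*.4)),(mid,down(25)),(hov,down(YAW+90),.04)],1)
E
```

```text
14.05 [ 0.5710979  -0.21392219  0.18023986] [1.30531806 0.53785276 0.97231355] 0.04989461809948227 29.999675187282264
err pos tool [-0.1840437  -0.38115642 -0.13356701] rot [0.00228798 0.00133635 0.00036479]
16
[[1,[-0.0001,0.0002,-0.0875],[0,0,0]],[1,[-0.0001,0.0002,-0.0875],[0,0,0]],[1,[0.0695,-0.0048,-0.0887],[0.696,0.09,-0.326]],[1,[0.071,-0.0106,-0.087],[0.696,0.09,-0.326]],[1,[0.0728,-0.016,-0.0846],[0.696,0.09,-0.326]],[1,[0.1211,0.0306,0.0045],[0.346,0.06,-0.308]],[1,[0.1195,0.0363,0.0038],[0.346,0.06,-0.308]],[1,[0.1177,0.042,0.0029],[0.346,0.06,-0.308]],[1,[0.1156,0.0475,0.0016],[0.346,0.06,-0.308]],[1,[0.0428,0.0629,0.0482],[0,0,-0.393]],[1,[0.0391,0.0653,0.0482],[0,0,-0.393]],[1,[0.0352,0.0675,0.0482],[0,0,-0.393]],[1,[0.0311,0.0694,0.0482],[0,0,-0.393]],[1,[0.027,0.0711,0.0482],[0,0,-0.393]],[1,[0.0228,0.0726,0.0482],[0,0,-0.393]],[1,[0.0184,0.0738,0.0482],[0,0,-0.393]]]
```

Request:
jog_arm(targets=[[1,[0,0,-0.04],[0,0,0]],[1,[0,0,-0.08],[0,0,0]],[1,[0,0,-0.055],[0,0,0]],[1,[0.0695,-0.0048,-0.0887],[0.696,0.09,-0.326]],[1,[0.071,-0.0106,-0.087],[0.696,0.09,-0.326]],[1,[0.0728,-0.016,-0.0846],[0.696,0.09,-0.326]],[1,[0.1211,0.0306,0.0045],[0.346,0.06,-0.308]],[1,[0.1195,0.0363,0.0038],[0.346,0.06,-0.308]],[1,[0.1177,0.042,0.0029],[0.346,0.06,-0.308]],[1,[0.1156,0.0475,0.0016],[0.346,0.06,-0.308]],[1,[0,0,0],[0,0,0]]])

```text
time_s: 15.42
position: [0.4691, 0.0644, 0.3295]
tool_rot: [-1.676, -2.654, -0.0]
ft_force: [-0.5, -0.3, -2.0]
width: 0.0502
grasp_force: 30.0
```

```bash
python3 - <<'E'
from q import *
chk(PA+[0,0,.127],down(YAW+90),1,.03)
E
```

```text
15.425 [0.46907613 0.06436922 0.32947726] F [-0.48978034 -0.3008258  -2.01336246] 0.05015963102870049
err tool mm [113.90535438 176.11025265 134.54401847] rot/.15 [-0.00453013 -0.01744913 -2.69573334]
9
[[1,[0.0316,0.0489,0.0374],[-0.001,-0.002,-0.3]],[1,[0.0294,0.0503,0.0374],[-0.001,-0.002,-0.3]],[1,[0.0271,0.0516,0.0374],[-0.001,-0.002,-0.3]],[1,[0.0248,0.0527,0.0374],[-0.001,-0.002,-0.3]],[1,[0.0224,0.0538,0.0374],[-0.001,-0.002,-0.3]],[1,[0.02,0.0547,0.0374],[-0.001,-0.002,-0.3]],[1,[0.0175,0.0556,0.0374],[-0.001,-0.002,-0.3]],[1,[0.015,0.0563,0.0374],[-0.001,-0.002,-0.3]],[1,[0.0125,0.0569,0.0374],[-0.001,-0.002,-0.3]]]
```

Request:
jog_arm(targets=[[1,[0.0316,0.0489,0.0374],[0,0,-0.3]],[1,[0.0294,0.0503,0.0374],[0,0,-0.3]],[1,[0.0271,0.0516,0.0374],[0,0,-0.3]],[1,[0.0248,0.0527,0.0374],[0,0,-0.3]],[1,[0.0224,0.0538,0.0374],[0,0,-0.3]],[1,[0.02,0.0547,0.0374],[0,0,-0.3]],[1,[0.0175,0.0556,0.0374],[0,0,-0.3]],[1,[0.015,0.0563,0.0374],[0,0,-0.3]],[1,[0.0125,0.0569,0.0374],[0,0,-0.3]],[1,[0,0,0],[0,0,0]],[1,[0,0,0],[0,0,0]],[1,[0,0,0],[0,0,0]]])

```text
time_s: 16.92
position: [0.5812, 0.2367, 0.1957]
tool_rot: [1.123, 2.934, -0.0]
ft_force: [0.5, -0.6, -2.4]
width: 0.05
grasp_force: 30.0
```

```bash
python3 - <<'E'
from m import *
from q import *
p,d=imaging.snapshot('side'); p0,r=here()
cv2.imwrite('pics/s3.png',cv2.resize(p[150:340,220:440],None,fx=3,fy=3,interpolation=cv2.INTER_CUBIC)[...,::-1])
W,hsv,br=blanks(p,d,'side')
L=(W-p0)@r.as_matrix()
m=br&(abs(L[...,0])<.1)&(abs(L[...,1])<.04)&(L[...,2]>-.03)&(L[...,2]<.045)
Q=L[m]; print(m.sum())
for k in range(3): print('xyz'[k],np.round(np.percentile(Q[:,k],[0,1,3,10,50,90,97,99,100])*1000,1))
T=PC+PR.apply([.0265,.0765,.0]); T[2]=.125; chk(T,down(YAW+90),1,.03)
E
```

```text
762
x [-58.  -51.6 -45.3 -11.8  49.8  74.6  75.9  76.6  78.2]
y [-33.9 -25.3 -24.1 -20.4  -1.6  19.1  23.4  24.2  25.2]
z [-18.  -16.8 -16.3 -15.4 -12.3  14.4  22.   24.2  28.3]
16.975 [0.58123627 0.23684313 0.19573913] F [-0.25855702  0.94491375 -2.26899188] 0.04944659300162056
err tool mm [ 6.49164219  2.56624481 70.73708376] rot/.15 [ 0.00214256  0.00297004 -0.05776893]
3
[[1,[0.0054,0.0021,0.0589],[0.001,0.001,-0.019]],[1,[0.0054,0.0022,0.0589],[0.001,0.001,-0.019]],[1,[0.0054,0.0022,0.0589],[0.001,0.001,-0.019]]]
```

View pics/s3.png

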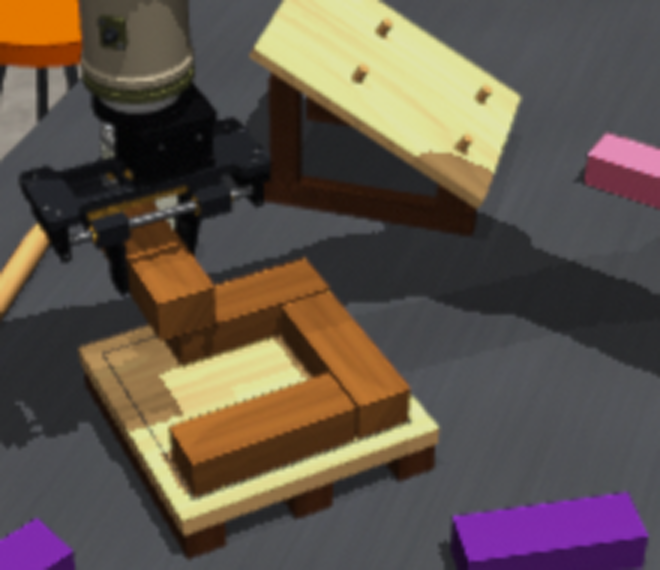

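The crop shows blank 2 held level over place A, its near end at (185,305), with B and the laid blanks in place below and the rack empty. Coming down to just above the tops with the correction.

Request:
jog_arm(targets=[[1,[0.005,0.002,0.059],[0,0,-0.019]],[1,[0.005,0.002,0.059],[0,0,-0.019]],[1,[0.004,0.002,0.059],[0,0,-0.019]],[1,[0,0,0],[0,0,0]],[1,[0,0,0],[0,0,0]],[1,[0,0,0],[0,0,0]],[1,[0,0,0],[0,0,0]]])

```text
time_s: 17.85
position: [0.5787, 0.2434, 0.1252]
tool_rot: [1.108, 2.939, 0.002]
ft_force: [0.9, -0.4, -3.0]
width: 0.0495
grasp_force: 30.0
```

```bash
python3 - <<'E'
from m import *
from q import *
p,d=imaging.snapshot('side'); p0,r=here()
W,hsv,br=blanks(p,d,'side')
L=(W-p0)@r.as_matrix()
m=br&(abs(L[...,0])<.1)&(abs(L[...,1])<.04)&(L[...,2]>-.03)&(L[...,2]<.03)
Q=L[m]; print(m.sum())
for k in range(3): print('xyz'[k],np.round(np.percentile(Q[:,k],[0,1,3,10,50,90,97,99,100])*1000,1))
# relative to B's near side face (pallet frame)
Pm=(W-PC)@PR.as_matrix()
b=br&(W[...,2]>.055)&(W[...,2]<.093)&(Pm[...,0]<-.04)&(Pm[...,1]>-.04)&(Pm[...,0]>-.12)&(Pm[...,1]<.12)
for k in range(2): print('B pallet',np.round(np.percentile(Pm[b][:,k],[0,1,3,97,99,100])*1000,1))
for k in range(2): print('A pallet',np.round(np.percentile(Pm[m][:,k],[0,1,3,97,99,100])*1000,1))
T=PC+PR.apply([.0272,.0765,.0]); T[2]=.08; chk(T,down(YAW+90),1,.012)
E
```

```text
700
x [-49.7 -44.6 -40.3  -8.1  46.8  74.6  76.2  77.3  78.8]
y [-33.2 -25.  -23.1 -19.6   0.1  20.3  24.1  24.7  25.5]
z [-19.6 -17.  -16.4 -15.2 -12.5  10.2  19.   22.1  26. ]
B pallet [-107.  -105.1 -104.1  -56.5  -54.6  -50.8]
B pallet [-39.8 -38.5 -35.3  98.5 100.4 101.9]
A pallet [-52.1 -50.6 -49.5  67.1  71.4  76.5]
A pallet [ 43.8  52.   53.9 101.1 101.6 102.5]
17.9 [0.5786647  0.24330668 0.12495293] F [ 0.75853156 -0.2759302  -3.9365665 ] 0.049752732206868794
err tool mm [-0.46696081 -0.54061493 44.9524966 ] rot/.15 [ 0.00521731 -0.00041254  0.00710195]
4
[[1,[-0.0003,-0.0003,0.0281],[0.001,0,0.002]],[1,[-0.0003,-0.0003,0.0281],[0.001,0,0.002]],[1,[-0.0003,-0.0003,0.0281],[0.001,0,0.002]],[1,[-0.0003,-0.0003,0.0281],[0.001,0,0.002]]]
```

Request:
jog_arm(targets=[[1,[-0.001,-0.001,0.025],[0,0,0.007]],[1,[0,0,0.03],[0,0,0]],[1,[0,0,0.03],[0,0,0]],[1,[0,0,0.025],[0,0,0]],[1,[0,0,0.005],[0,0,0]],[1,[0,0,0],[0,0,0]],[1,[0,0,0],[0,0,0]],[1,[0,0,0],[0,0,0]]])

```text
time_s: 18.9
position: [0.5786, 0.2429, 0.0787]
tool_rot: [-1.11, -2.939, -0.001]
ft_force: [-0.2, -0.8, -2.1]
width: 0.0497
grasp_force: 30.0
```

```bash
python3 - <<'E'
from q import *
T=PC+PR.apply([.0272,.0765,.0]); T[2]=.0755; chk(T,down(YAW+90),1,.002)
E
```

```text
18.9 [0.57858991 0.2428635  0.07873759] F [-0.1514834  -0.7578036  -2.11050272] 0.04968997558355153
err tool mm [-0.22878927 -0.12506504  3.2374417 ] rot/.15 [ 0.00422227 -0.00190715  0.00156251]
2
[[1,[-0.0003,-0.0002,0.004],[0.002,-0.001,0.001]],[1,[-0.0003,-0.0002,0.004],[0.002,-0.001,0.001]]]
```

Request:
jog_arm(targets=[[1,[0,0,0.004],[0,0,0]],[1,[0,0,0.002],[0,0,0]],[1,[0,0,0],[0,0,0]],[1,[0,0,0],[0,0,0]]])

```text
time_s: 19.4
position: [0.5784, 0.2427, 0.076]
tool_rot: [-1.11, -2.939, -0.0]
ft_force: [-0.3, -0.1, -2.1]
width: 0.0499
grasp_force: 30.0
```

Request:
jog_arm(targets=[[1,[0,0,0.002],[0,0,0]],[1,[0,0,0],[0,0,0]],[1,[0,0,0],[0,0,0]]])

```text
time_s: 19.77
position: [0.5784, 0.2428, 0.0752]
tool_rot: [-1.109, -2.939, -0.0]
ft_force: [0.5, 0.5, -3.8]
width: 0.0499
grasp_force: 30.0
```

Request:
jog_arm(targets=[[1,[0,0,0.002],[0,0,0]],[1,[0,0,0],[0,0,0]],[1,[0,0,0],[0,0,0]]])

```text
time_s: 20.15
position: [0.5784, 0.2428, 0.0745]
tool_rot: [-1.11, -2.939, -0.001]
ft_force: [-0.2, -0.2, 1.1]
width: 0.05
grasp_force: 30.0
```

Request:
jog_arm(targets=[[1,[0,0,0.002],[0,0,0]],[1,[0,0,0],[0,0,0]],[1,[0,0,0],[0,0,0]]])

```text
time_s: 20.52
position: [0.5785, 0.2428, 0.0745]
tool_rot: [1.11, 2.939, 0.0]
ft_force: [-3.7, -2.0, 8.5]
width: 0.0497
grasp_force: 30.0
```

It is resting on the pallet; I release and withdraw toward the robot's right.

Request:
jog_arm(targets=[[1,[0,0,-0.0015],[0,0,0]],[0.25,[0,0,0],[0,0,0]],[0.25,[0,0,0],[0,0,0]],[0.25,[0,0,0],[0,0,0]],[0.25,[0,0,-0.03],[0,0,0]],[0.25,[0,0,-0.08],[0,0,0]],[0.25,[0,0,-0.12],[0,0,0]],[0.25,[0,0,-0.12],[0,0,0]],[0.25,[0,0,-0.12],[0,0,0]],[0.25,[0,0,-0.12],[0,0,0]],[0.25,[0,0,0],[0,0,0]]])

```text
time_s: 21.9
position: [0.5792, 0.244, 0.3151]
tool_rot: [1.107, 2.935, 0.008]
ft_force: [-0.3, -0.4, 0.3]
width: 0.0656
grasp_force: 0.0
```

```bash
python3 - <<'E'
from q import *
chk(np.array([.42,-.12,.38]),down(0),0.25,.05)
E
```

```text
21.9 [0.57919173 0.24398705 0.31510139] F [-0.34943356 -0.44692892  0.28491307] 0.06563780261960597
err tool mm [-121.06315804 -377.99984672  -67.08381372] rot/.15 [ 4.66095386e-02 -4.79381549e-03  5.66148304e+00]
9
[[0.25,[-0.0336,-0.105,-0.0186],[0.005,-0.001,0.629]],[0.25,[-0.0434,-0.1014,-0.0186],[0.005,-0.001,0.629]],[0.25,[-0.0527,-0.0969,-0.0185],[0.005,-0.001,0.629]],[0.25,[-0.0616,-0.0915,-0.0184],[0.005,-0.001,0.629]],[0.25,[-0.07,-0.0853,-0.0183],[0.005,-0.001,0.629]],[0.25,[-0.0777,-0.0783,-0.0182],[0.005,-0.001,0.629]],[0.25,[-0.0847,-0.0707,-0.0182],[0.005,-0.001,0.629]],[0.25,[-0.091,-0.0624,-0.0181],[0.005,-0.001,0.629]],[0.25,[-0.0965,-0.0535,-0.0181],[0.005,-0.001,0.629]]]
```

Request:
jog_arm(targets=[[0.25,[-0.0336,-0.105,-0.0186],[0,0,0.629]],[0.25,[-0.0434,-0.1014,-0.0186],[0,0,0.629]],[0.25,[-0.0527,-0.0969,-0.0185],[0,0,0.629]],[0.25,[-0.0616,-0.0915,-0.0184],[0,0,0.629]],[0.25,[-0.07,-0.0853,-0.0183],[0,0,0.629]],[0.25,[-0.0777,-0.0783,-0.0182],[0,0,0.629]],[0.25,[-0.0847,-0.0707,-0.0182],[0,0,0.629]],[0.25,[-0.091,-0.0624,-0.0181],[0,0,0.629]],[0.25,[-0.0965,-0.0535,-0.0181],[0,0,0.629]],[0.25,[0,0,0],[0,0,0]]])

```text
time_s: 23.15
position: [0.418, -0.1243, 0.3761]
tool_rot: [-2.229, -2.213, 0.001]
ft_force: [-0.4, 0.8, -0.2]
width: 0.0655
grasp_force: 0.0
```

```bash
python3 - <<'E'
from m import *
p,d=imaging.snapshot('top')
W,hsv,br=blanks(p,d,'top')
Pm=(W-PC)@PR.as_matrix()
t=br&(W[...,2]>.08)&(W[...,2]<.095)&(abs(Pm[...,0])<.13)&(abs(Pm[...,1])<.13)
print('z',np.percentile(W[t][:,2],[1,50,99]),'union',rect(Pm[t]))
X,Y=Pm[...,0],Pm[...,1]
for nm,b in(('A',(Y>.05)&(X>-.05)),('B',(X<-.05)&(Y>-.05)),('l1',(Y<-.05)&(X<.05)),('l2',(X>.05)&(Y<.05))): 
    q=t&b; A=np.c_[Pm[q][:,:2],np.ones(q.sum())]; print(nm,rect(Pm[q]),'tilt',np.linalg.lstsq(A,W[q][:,2],rcond=None)[0][:2].round(3))
cv2.imwrite('pics/t3.png',cv2.resize(p[110:330,210:460],None,fx=2.6,fy=2.6,interpolation=cv2.INTER_CUBIC)[...,::-1])
E
```

```text
z [0.08132683 0.08656162 0.09179742] union (array([-0.5,  0.1]), array([202.8, 203.7]), 89.76)
A (array([26.8, 76. ]), array([149.6,  50.2]), 0.43) tilt [0.002 0.002]
B (array([-77.7,  26. ]), array([149.2,  49.2]), 89.87) tilt [-0.004 -0.002]
l1 (array([-27.8, -75.5]), array([149.1,  49.1]), 0.02) tilt [-0.002 -0.005]
l2 (array([ 76. , -27.3]), array([ 49.9, 148.6]), 0.1) tilt [-0.002 -0.001]
```

View pics/t3.png

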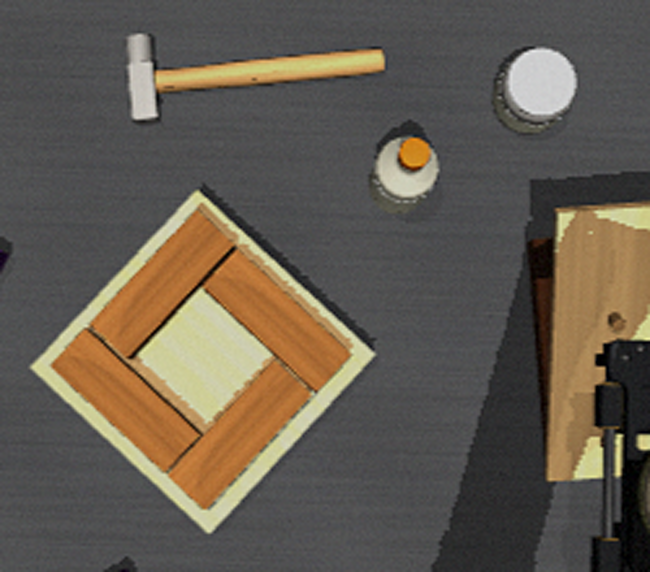

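The final view shows a closed pinwheel: A at (165,280), B at (125,400), laid_1 at (240,435), laid_2 at (275,320). All four lie flat, the gaps are a few mm, and the bottle, hammer and tin are untouched, so I hand in.

```bash
python3 -c "
from h import *
print(bot.job_done())"
```

```text
the job is handed in; nothing more can be done
None
```

Both blanks are on the pallet and the four form a closed, flat pinwheel with gaps of a few millimetres; the bystanders were not touched, and the job was handed in at about 23 s.

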